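# Find the rocking tub lid and press it home

## Task

One of the four tub lids in the tray is not seated: press on the lids near their edge, one after another, until you find and tip the one that rocks, then press that lid down in its middle until it sits fully home and level. Only press with your fingertips: do not lift any lid, and leave the beaker, measuring cup, spoon and bottle where they are. Finish while still pressing your fingertips on the lid you seated, touching no other lid, so that I can see which one it was.

Things in the scene. Friction and masses are not known exactly. Their poses are not given: they have to be found in the camera images.
- tray: shallow grey tray, 125 x 470 mm, walls 20 mm high, fixed. It holds the four tubs in one row, 110 mm apart, along its y axis. Origin: centre of its underside, on the work surface; z up. The tray is turned by up to 0.35 rad.
- lid_a_top (a point): centre of the flat top face of the pale grey round lid on the white tub 165 mm to the -y side of the tray's centre, z up out of the lid. The lid is 88 mm across, its skirt hides the tub's mouth. At the start it is level and its top 77 mm above the work surface, whether it is the loose one or not (the tubs differ in height, so the lids' heights tell nothing).
- lid_b_top (a point): centre of the flat top face of the pale grey round lid on the white tub 55 mm to the -y side of the tray's centre, z up out of the lid. The lid is 88 mm across, its skirt hides the tub's mouth. At the start it is level and its top 77 mm above the work surface, whether it is the loose one or not (the tubs differ in height, so the lids' heights tell nothing).
- lid_c_top (a point): centre of the flat top face of the pale grey round lid on the white tub 55 mm to the +y side of the tray's centre, z up out of the lid. The lid is 88 mm across, its skirt hides the tub's mouth. At the start it is level and its top 77 mm above the work surface, whether it is the loose one or not (the tubs differ in height, so the lids' heights tell nothing).
- lid_d_top (a point): centre of the flat top face of the pale grey round lid on the white tub 165 mm to the +y side of the tray's centre, z up out of the lid. The lid is 88 mm across, its skirt hides the tub's mouth. At the start it is level and its top 77 mm above the work surface, whether it is the loose one or not (the tubs differ in height, so the lids' heights tell nothing).
- lid_a: the lid lid_a; origin at the centre of the underside of its top, 5 mm below the top face, z up; 50 to 100 g. (All four lids:) Any of the four lids may be the loose one, a different one from run to run. The other three sit firmly on their rims and do not give when pressed.
- lid_b: the lid lid_b; origin at the centre of the underside of its top, 5 mm below the top face, z up; 50 to 100 g. (All four lids:) The loose lid (whichever it is) rides level on a stiff stopper 18 mm wide in the middle of its tub.
- lid_c: the lid lid_c; origin at the centre of the underside of its top, 5 mm below the top face, z up; 50 to 100 g. (All four lids:) If loose: a light press (1 to 5 N) near its edge tips it by about 0.19 rad until the rim stops it, a point 32 mm from the centre giving by 3 to 4 mm; let go, it falls back level.
- lid_d: the lid lid_d; origin at the centre of the underside of its top, 5 mm below the top face, z up; 50 to 100 g. (All four lids:) If loose: a press of 10 to 20 N on its middle pushes the stopper down and the lid 5 mm lower, onto its rim, where it is firm and stays.
- beaker: glass beaker, 70 mm across, 85 mm tall, standing behind the tray (bystander); origin under its centre
- measure: clear measuring cup, 52 mm across, 95 mm tall, standing behind the tray (bystander); origin under its centre
- spoon: steel spoon, 170 mm long, lying in front of the tray (bystander); origin under its middle
- bottle: white bottle with blue label, 60 mm across, 115 mm tall, to the left of the tray (bystander); origin under its centre
There are look-alikes about, which are no part of the job. Leave any purple look-alike of the lid_a alone. Leave any yellow look-alike of the lid_c alone.

How it is judged:
By the outcome, as a careful person would: the job done as asked, in the order asked, and still so for the second after the job is handed in, while the arm keeps its last pose, push and grip.
It also fails if it takes over 42 s, if anything falls off the work surface, if the arm or the gripper's body presses on something with over 40 N, if the wrist force passes 120 N, or if a joint passes its speed limit or range.

## Robot

A 6-joint arm with a two-finger parallel gripper is mounted at the origin on the work surface. World frame = base frame: x ahead of the robot, y to its left, z up, the work surface at z = 0. Lengths are in m, angles in rad, forces in N, time in s.
With the tool pointing down it reaches from about 0.4 to 0.825 m from the base axis. Payload 7 kg.
Tool frame: the origin (TCP) lies at the very end of the fingers, on their centre line; the grasp point (between the pads) lies 19 mm behind it; z points along the fingers, y is the direction in which the jaws open and shut (so a half turn about z gives the same grasp; the last joint's range is limited). The gripper opens to 88 mm and grips with 3 to 60 N. Pads are 19 mm wide; open, the fingers measure 130 mm over their backs; the gripper's body (78 mm by 193 mm) begins 47 mm behind the grasp point.
Start: joints at [-0.949, 0.359, 0.012, 0, -1.224, -0.288], TCP at [0.221, -0.638, 0.227] pointing down, gripper open.
Joint ranges: [-3.07, 3.07], [-1.43, 2.12], [-1.02, 1.25], [-3.03, 1.67], [-3.05, -0], [-3.03, 3.03]. Speed limits (rad/s): [2.39, 2.39, 3.01, 3.14, 3.14, 3.14].

## Interface

Orientations are given as a unit quaternion [w, x, y, z].
In Python, from station import env gives the robot as it stands. The module is installed in compiled form; this text tells all that it offers.
- The arm moves only by the tool servo_tool, never from a script. Its argument "targets" is a list of rows, each an object of numbers: "dx", "dy", "dz": the shift along the tool's x, y, z in cm; "roll": the turn about the tool's z in rad. A call has 1 to 20 rows; each row shifts and turns the commanded pose from where the row before left it, along the tool's axes as they then stand; what a row does not reach is not made up. A row lasts 1/12 s, in which the tool goes at most 41.7 mm and 7.16 degrees, less where a joint would pass 70% of its speed; a pose out of reach is approached as far as the arm can. A call is refused whole if a number of a shift passes 4.17 or a number of a turn 0.125, either way. A call with a gripper value outside its range is refused whole. "hand" is the finger opening in cm, from 0 to 8.76, set as the call begins (left out, the last holds). The fingers move at their own pace and stop on an object; "force" is the grip in N (left out, the last holds). Time passes only in rows, so rows that do not move let the fingers close. It gives the time, the measured TCP pose, the force and the opening at its end, in the units of the state.
- env.get_obs(): the state, without advancing time (a new reading comes with each control period).
- env.grab_frame(name): name is "scene" or "top"; returns the picture (420x560x3 uint8, red, green, blue); there is no depth.
- env.camera_info(name): a dict with "fx", "fy", "cx", "cy" (pixels), "R" (3x3) and "t" (3): a world point X has camera coordinates R X + t. Camera axes: x right, y down, z forward; pixel columns grow to the right and rows downward; lengths in m; the calibration is good to about 2 mm. A picture is of the moment at which its call begins. camera_info takes no time and is no camera call.
- env.finish_job(): hands the job in, once; it reports no verdict.
The state is a dict: "t": time; "joint_positions": joint angles; "qd": joint speeds; "joint_torque": joint torques, N m; "position": TCP position; "ee_rot": TCP orientation; "force": force on the tool from outside, world axes, zero at the start; "moment": the same for the moment, N m; "opening": finger opening in m.
Only numpy, scipy, OpenCV 4.12 (cv2) and the standard library are available. Lean on these libraries where they do the work, as an engineer would, in place of code of your own. Each camera call takes 0.05 s, during which the arm holds its last target. There are 200 camera calls.

## Working session

There is one attempt and no reset: what is moved stays moved. The work goes in short steps, Python scripts to look and compute and a tool call to move; the robot and the scene stay as the last step left them, time stands still between calls to the robot, and variables do not carry over. Pictures are saved under pics/ and viewed, about 8 in all and at most 12, crops included, and the job is handed in when it is done.

Besides the shell and the picture viewer there is one more tool, called after "Request:" in YAML: its name, and indented under it one key for each argument. servo_tool: Moves the arm, as the interface text tells. Its arguments: {"type":"object","properties":{"targets":{"type":"array"},"hand":{"type":"number"},"force":{"type":"number"}},"required":["targets"]}

```bash
mkdir -p pics; python3 - <<'E'
from station import env
import cv2
for n in ("scene","top"):
    cv2.imwrite(f"pics/{n}0.png",env.grab_frame(n)[:,:,::-1])
    c=env.camera_info(n);print(n,{k:(v.tolist() if hasattr(v,'tolist') else v) for k,v in c.items()})
o=env.get_obs();print(o)
E
```

```text
scene {'fx': 502.13221354611795, 'fy': 502.13221354611795, 'cx': 282.94623256682314, 'cy': 200.19613039227346, 'R': [[0.8920940556962269, 0.45179241813066257, 0.007197687899998902], [0.29021067711162557, -0.5606853030613952, -0.7755061275201913], [-0.346332150805941, 0.6939132523958594, -0.6312990095569062]], 't': [-0.5810764595314337, -0.025868762554633138, 1.188472079868786]}
top {'fx': 490.0035349255872, 'fy': 490.0035349255872, 'cx': 282.12509230349417, 'cy': 207.1246331744106, 'R': [[-0.013730090169410717, -0.9998888381941452, -0.005813422288326117], [-0.99833256872353, 0.014034262318247014, -0.055992157549610955], [0.05606752045362513, 0.005034951434243233, -0.998414283959438]], 't': [0.1389795316171878, 0.5825898538632956, 1.1217861253070633]}
{'t': 0.1, 'joint_positions': array([-9.48903076e-01,  3.59332829e-01,  1.11625531e-02, -2.73755972e-04,
       -1.22411131e+00, -2.88091609e-01]), 'qd': array([-0.00093992, -0.001626  ,  0.00145887,  0.00179055,  0.00071722,
       -0.00095967]), 'joint_torque': array([ 4.32080069e-04, -5.84161878e+01,  2.93750685e+01,  7.01543033e+00,
        1.01429559e-02, -8.60570026e-05]), 'position': array([ 0.22097261, -0.63734989,  0.22571654]), 'ee_rot': array([-2.10746622e-04, -1.66081034e-01,  9.86111820e-01,  7.23636231e-04]), 'force': array([-0.29190013, -0.02486996, -0.66009161]), 'moment': array([ 0.00048164,  0.00194875, -0.01518124]), 'opening': 0.08769449536109439}
```

View pics/top0.png

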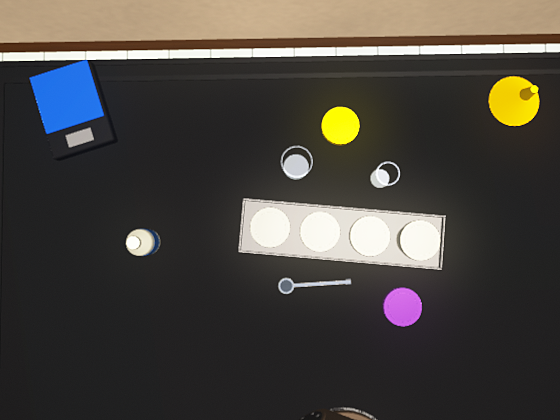

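View pics/scene0.png

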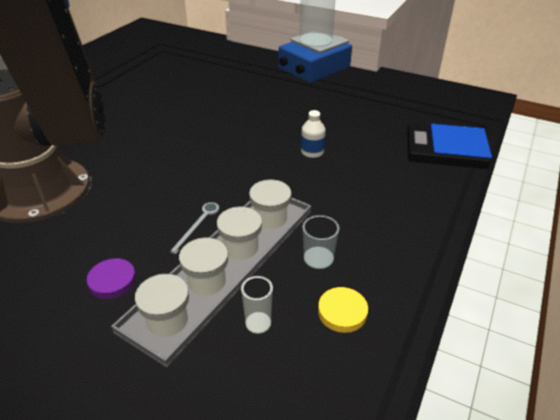

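The lid candidates in the top view are the four pale lids in the tray: d≈(270,228), c≈(320,231), b≈(370,236) and a≈(420,240). The purple disc (403,307) and the yellow disc (340,125) are look-alikes outside the tray. The scene view confirms this layout. The bystanders are the spoon (315,285), beaker (296,163), measuring cup (385,175) and bottle (142,242).

```bash
cat > h.py <<'E'
import numpy as np, cv2
from station import env
from scipy.spatial.transform import Rotation as Rn
def ray(n,uv,z):
    c=env.camera_info(n);R=np.array(c["R"]);t=np.array(c["t"])
    C=-R.T@t;d=R.T@np.array([(uv[0]-c["cx"])/c["fx"],(uv[1]-c["cy"])/c["fy"],1])
    return C+d*(z-C[2])/d[2]
def rot():
    q=env.get_obs()["ee_rot"];return Rn.from_quat(q[[1,2,3,0]]).as_matrix()
E
python3 - <<'E'
from h import *
im=cv2.imread("pics/top0.png"); g=im.min(2)
roi=g[190:280,230:455]; print(np.percentile(roi,[10,30,50,70,90]))
# tray outline
m=(g>90).astype(np.uint8); m[:190]=0;m[278:]=0;m[:,:230]=0;m[:,455:]=0
cs=cv2.findContours(m,0,2)[0];c=max(cs,key=cv2.contourArea);r=cv2.minAreaRect(c);b=cv2.boxPoints(r)
P=[ray("top",p,0.02) for p in b];print("tray",r,[p[:2].round(4).tolist() for p in P],"centre",np.mean(P,0).round(4))
h=cv2.HoughCircles(cv2.GaussianBlur(cv2.cvtColor(im,6),(3,3),0)[190:280,230:455],cv2.HOUGH_GRADIENT,1,35,param1=80,param2=12,minDist=35) if 0 else cv2.HoughCircles(cv2.cvtColor(im,6)[190:280,230:455],cv2.HOUGH_GRADIENT,1,35,param1=80,param2=10,minRadius=17,maxRadius=23)
for x,y,rr in h[0]: print("hough",x+230,y+190,rr,ray("top",(x+230,y+190),.077).round(4))
for th in (225,235,245):
    m=(roi>th).astype(np.uint8)
    for c in cv2.findContours(m,0,2)[0]:
        if cv2.contourArea(c)>500:
            (x,y),rr=cv2.minEnclosingCircle(c);print(th,round(x+230,1),round(y+190,1),round(rr,1),ray("top",(x+230,y+190),.077).round(4))
print(rot().round(4))
cv2.imwrite("pics/crop.png",cv2.resize(im[190:320,230:455],None,fx=3,fy=3,interpolation=2))
E
```

```text
[ 45.  54. 184. 217. 243.]
tray ((341.8724365234375, 233.46719360351562), (204.79238891601562, 54.836544036865234), 4.969740867614746) [[0.4823, 0.2352], [0.6085, 0.2231], [0.5607, -0.248], [0.4354, -0.2331]] centre [ 0.5217 -0.0057  0.02  ]
hough 368.5 236.5 20.8 [ 0.514  -0.0578  0.077 ]
hough 419.5 239.5 20.2 [ 0.5059 -0.1691  0.077 ]
hough 268.5 226.5 20.2 [0.5389 0.1611 0.077 ]
hough 320.5 231.5 19.6 [0.5264 0.0471 0.077 ]
225 419.9 239.9 20.2 [ 0.5051 -0.17    0.077 ]
225 370.0 235.5 20.1 [ 0.5161 -0.0611  0.077 ]
225 320.0 231.2 20.2 [0.527  0.0483 0.077 ]
225 269.6 226.9 20.0 [0.538  0.1587 0.077 ]
235 419.9 240.1 19.9 [ 0.5045 -0.1699  0.077 ]
235 369.9 235.7 19.7 [ 0.5156 -0.0608  0.077 ]
235 319.8 231.4 19.7 [0.5267 0.0486 0.077 ]
235 269.8 227.0 19.5 [0.5378 0.1583 0.077 ]
[[-9.448e-01 -3.275e-01 -7.000e-04]
 [-3.275e-01  9.448e-01  1.400e-03]
 [ 2.000e-04  1.500e-03 -1.000e+00]]
```

View pics/crop.png

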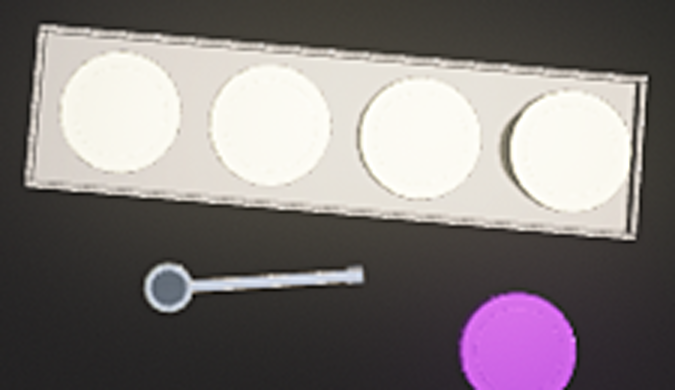

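Lid centres at z=0.077 (x,y): a (.505,-.170), b (.516,-.061), c (.527,.0485), d (.538,.1585). The pitch comes out at 110 mm as it should, and the row direction is (0.100, 0.995). I'll close the fingers, line the jaws up with the row (roll +0.434), and move over the near edge of lid a.

Request:
servo_tool:
  targets:
    - {"roll": 0.1085}
    - {"roll": 0.1085}
    - {"roll": 0.1085}
    - {"roll": 0.1085}
    - {"dx": -1.14, "dy": 2.74}
    - {"dx": -1.14, "dy": 2.74}
    - {"dx": -1.14, "dy": 2.74}
    - {"dx": -1.14, "dy": 2.74}
    - {"dx": -1.14, "dy": 2.74}
    - {"dx": -1.14, "dy": 2.74}
    - {"dx": -1.14, "dy": 2.74}
    - {"dx": -1.14, "dy": 2.74}
    - {"dx": -1.14, "dy": 2.74}
    - {"dx": -1.14, "dy": 2.74}
    - {"dx": -1.14, "dy": 2.74}
    - {"dx": -1.14, "dy": 2.74}
    - {"dx": -1.14, "dy": 2.74}
    - {"dx": -1.14, "dy": 2.74}
    - {"dx": -1.14, "dy": 2.74}
    - {"dx": -1.14, "dy": 2.74}
  hand: 0

```text
invalid input at $.targets[0]: expected keys dx, dy, dz, roll
```

```bash
cat > tgt.py <<'E'
import sys
from h import *
L=dict(a=(.505,-.170),b=(.516,-.061),c=(.527,.0485),d=(.538,.1585));u=np.array([.1,.995]);v=np.array([.995,-.1])
o=env.get_obs();R=rot()
p=np.r_[np.array(L[sys.argv[1]])-float(sys.argv[2])*v,.077]
print(o["t"],o["position"].round(4),o["force"].round(2),o["opening"]);print("move cm",(R.T@(p-o["position"])*100).round(2),"tool y",R[:,1].round(3),"z",R[:,2].round(3))
E
python3 tgt.py a .030
```

```text
0.1 [ 0.221  -0.6373  0.2257] [-0.29 -0.02 -0.66] 0.08769449536109439
move cm [-39.42  36.09  14.92] tool y [-0.328  0.945  0.001] z [-0.001  0.001 -1.   ]
```

Request:
servo_tool:
  targets:
    - {"dx": 0, "dy": 0, "dz": 0, "roll": 0.1085}
    - {"dx": 0, "dy": 0, "dz": 0, "roll": 0.1085}
    - {"dx": 0, "dy": 0, "dz": 0, "roll": 0.1085}
    - {"dx": 0, "dy": 0, "dz": 0, "roll": 0.1085}
    - {"dx": -1.14, "dy": 2.74, "dz": 0, "roll": 0}
    - {"dx": -1.14, "dy": 2.74, "dz": 0, "roll": 0}
    - {"dx": -1.14, "dy": 2.74, "dz": 0, "roll": 0}
    - {"dx": -1.14, "dy": 2.74, "dz": 0, "roll": 0}
    - {"dx": -1.14, "dy": 2.74, "dz": 0, "roll": 0}
    - {"dx": -1.14, "dy": 2.74, "dz": 0, "roll": 0}
    - {"dx": -1.14, "dy": 2.74, "dz": 0, "roll": 0}
    - {"dx": -1.14, "dy": 2.74, "dz": 0, "roll": 0}
    - {"dx": -1.14, "dy": 2.74, "dz": 0, "roll": 0}
    - {"dx": -1.14, "dy": 2.74, "dz": 0, "roll": 0}
    - {"dx": -1.14, "dy": 2.74, "dz": 0, "roll": 0}
    - {"dx": -1.14, "dy": 2.74, "dz": 0, "roll": 0}
    - {"dx": -1.14, "dy": 2.74, "dz": 0, "roll": 0}
    - {"dx": -1.14, "dy": 2.74, "dz": 0, "roll": 0}
    - {"dx": -1.14, "dy": 2.74, "dz": 0, "roll": 0}
    - {"dx": -1.14, "dy": 2.74, "dz": 0, "roll": 0}
  hand: 0

```text
t: 1.77
position: [0.4467, -0.2183, 0.2265]
ee_rot: [-0.0, 0.05, 0.999, 0.0]
force: [0.4, -1.1, -0.5]
opening: 0.0007
```

```bash
python3 tgt.py a .030
```

```text
1.7667 [ 0.4467 -0.2183  0.2265] [ 0.44 -1.1  -0.46] 0.0007293720415974482
move cm [-2.32  5.39 14.95] tool y [0.1   0.995 0.   ] z [-0.  0. -1.]
```

Request:
servo_tool:
  targets:
    - {"dx": -1.14, "dy": 2.7, "dz": 0, "roll": 0}
    - {"dx": -1.14, "dy": 2.7, "dz": 0, "roll": 0}
    - {"dx": 0, "dy": 0, "dz": 3.0, "roll": 0}
    - {"dx": 0, "dy": 0, "dz": 3.0, "roll": 0}
    - {"dx": 0, "dy": 0, "dz": 3.0, "roll": 0}
    - {"dx": 0, "dy": 0, "dz": 3.0, "roll": 0}
    - {"dx": 0, "dy": 0, "dz": 1.5, "roll": 0}
    - {"dx": 0, "dy": 0, "dz": 0, "roll": 0}
    - {"dx": 0, "dy": 0, "dz": 0, "roll": 0}
    - {"dx": 0, "dy": 0, "dz": 0, "roll": 0}

```text
t: 2.6
position: [0.4754, -0.1684, 0.0926]
ee_rot: [0.001, 0.05, 0.999, -0.0]
force: [-0.0, -0.6, -0.1]
opening: 0.0006
```

```bash
python3 tgt.py a .030; python3 - <<'E'
from h import *
for n in("scene",):
    a=env.grab_frame(n)[:,:,::-1]; cv2.imwrite("pics/s1.png",cv2.resize(a[150:400,80:380],None,fx=2,fy=2))
E
```

```text
2.6 [ 0.4754 -0.1684  0.0926] [-0.01 -0.6  -0.13] 0.0006264028010457526
move cm [0.04 0.14 1.56] tool y [ 0.1    0.995 -0.   ] z [ 0.001 -0.    -1.   ]
```

View pics/s1.png

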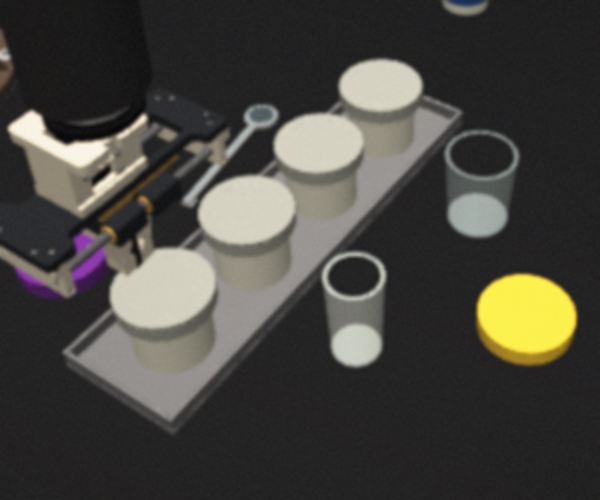

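The crop shows the closed fingertips just above the near edge of lid a, at about (140,258). Now I'll probe lid a gently.

Request:
servo_tool:
  targets:
    - {"dx": 0, "dy": 0.1, "dz": 0.6, "roll": 0}
    - {"dx": 0, "dy": 0, "dz": 0.5, "roll": 0}
    - {"dx": 0, "dy": 0, "dz": 0.3, "roll": 0}
    - {"dx": 0, "dy": 0, "dz": 0.1, "roll": 0}
    - {"dx": 0, "dy": 0, "dz": 0.1, "roll": 0}
    - {"dx": 0, "dy": 0, "dz": 0, "roll": 0}
    - {"dx": 0, "dy": 0, "dz": 0, "roll": 0}

```text
t: 3.23
position: [0.4747, -0.1673, 0.0766]
ee_rot: [0.0, 0.05, 0.999, -0.0]
force: [-4.7, 2.0, 13.2]
opening: 0.0005
```

Lid a holds 13 N with no give, so it's firm. Next is b.

Request:
servo_tool:
  targets:
    - {"dx": 0, "dy": 0, "dz": -1.0, "roll": 0}
    - {"dx": 0, "dy": 0, "dz": -1.0, "roll": 0}
    - {"dx": 0, "dy": 2.75, "dz": 0, "roll": 0}
    - {"dx": 0, "dy": 2.75, "dz": 0, "roll": 0}
    - {"dx": 0, "dy": 2.75, "dz": 0, "roll": 0}
    - {"dx": 0, "dy": 2.75, "dz": 0, "roll": 0}
    - {"dx": 0, "dy": 0, "dz": 0, "roll": 0}
    - {"dx": 0, "dy": 0, "dz": 0, "roll": 0}
    - {"dx": 0, "dy": 0, "dz": 1.0, "roll": 0}
    - {"dx": 0, "dy": 0, "dz": 0.5, "roll": 0}
    - {"dx": 0, "dy": 0, "dz": 0.3, "roll": 0}
    - {"dx": 0, "dy": 0, "dz": 0.1, "roll": 0}
    - {"dx": 0, "dy": 0, "dz": 0.05, "roll": 0}
    - {"dx": 0, "dy": 0, "dz": 0, "roll": 0}
    - {"dx": 0, "dy": 0, "dz": 0, "roll": 0}

```text
t: 4.48
position: [0.4853, -0.0586, 0.0768]
ee_rot: [-0.0, 0.05, 0.999, -0.0]
force: [-4.5, 0.9, 8.8]
opening: 0.0006
```

```bash
python3 tgt.py b .030
```

```text
4.4833 [ 0.4853 -0.0586  0.0768] [-4.5   0.91  8.83] 0.0005736474692063764
move cm [-0.08  0.07 -0.02] tool y [ 0.101  0.995 -0.   ] z [-0.001 -0.    -1.   ]
```

Lid b is firm too, at 8.8 N and z=76.8 mm. Next is c.

Request:
servo_tool:
  targets:
    - {"dx": 0, "dy": 0, "dz": -1.0, "roll": 0}
    - {"dx": 0, "dy": 0, "dz": -1.0, "roll": 0}
    - {"dx": 0, "dy": 2.75, "dz": 0, "roll": 0}
    - {"dx": 0, "dy": 2.75, "dz": 0, "roll": 0}
    - {"dx": 0, "dy": 2.75, "dz": 0, "roll": 0}
    - {"dx": 0, "dy": 2.75, "dz": 0, "roll": 0}
    - {"dx": 0, "dy": 0, "dz": 0, "roll": 0}
    - {"dx": 0, "dy": 0, "dz": 0, "roll": 0}
    - {"dx": 0, "dy": 0, "dz": 1.0, "roll": 0}
    - {"dx": 0, "dy": 0, "dz": 0.5, "roll": 0}
    - {"dx": 0, "dy": 0, "dz": 0.3, "roll": 0}
    - {"dx": 0, "dy": 0, "dz": 0.1, "roll": 0}
    - {"dx": 0, "dy": 0, "dz": 0.05, "roll": 0}
    - {"dx": 0, "dy": 0, "dz": 0, "roll": 0}
    - {"dx": 0, "dy": 0, "dz": 0, "roll": 0}

```text
t: 5.73
position: [0.4968, 0.0514, 0.0767]
ee_rot: [0.0, 0.05, 0.999, 0.0]
force: [-0.1, -0.9, 0.8]
opening: 0.0007
```

```bash
python3 tgt.py c .030
```

```text
5.7333 [0.4968 0.0514 0.0767] [-0.08 -0.87  0.84] 0.0007020962929774413
move cm [-0.04  0.02 -0.03] tool y [0.1   0.995 0.   ] z [ 0. -0. -1.]
```

There's almost no force at the same height, so c may be giving. I'll press further in small steps.

Request:
servo_tool:
  targets:
    - {"dx": 0, "dy": 0, "dz": 0.05, "roll": 0}
    - {"dx": 0, "dy": 0, "dz": 0.05, "roll": 0}
    - {"dx": 0, "dy": 0, "dz": 0.05, "roll": 0}
    - {"dx": 0, "dy": 0, "dz": 0, "roll": 0}
    - {"dx": 0, "dy": 0, "dz": 0, "roll": 0}

```text
t: 6.15
position: [0.4966, 0.0516, 0.0751]
ee_rot: [-0.0, 0.05, 0.999, -0.0]
force: [-1.0, 0.7, 1.2]
opening: 0.0004
```

Request:
servo_tool:
  targets:
    - {"dx": 0, "dy": 0, "dz": 0.05, "roll": 0}
    - {"dx": 0, "dy": 0, "dz": 0.05, "roll": 0}
    - {"dx": 0, "dy": 0, "dz": 0.05, "roll": 0}
    - {"dx": 0, "dy": 0, "dz": 0, "roll": 0}
    - {"dx": 0, "dy": 0, "dz": 0, "roll": 0}

```text
t: 6.57
position: [0.4967, 0.0516, 0.0741]
ee_rot: [0.0, 0.05, 0.999, 0.0]
force: [-2.6, 0.9, 8.3]
opening: 0.0007
```

```bash
python3 - <<'E'
from h import *
a=env.grab_frame("scene")[:,:,::-1]; cv2.imwrite("pics/s2.png",cv2.resize(a[150:350,120:340],None,fx=3,fy=3))
E
```

```text
(no output)
```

View pics/s2.png

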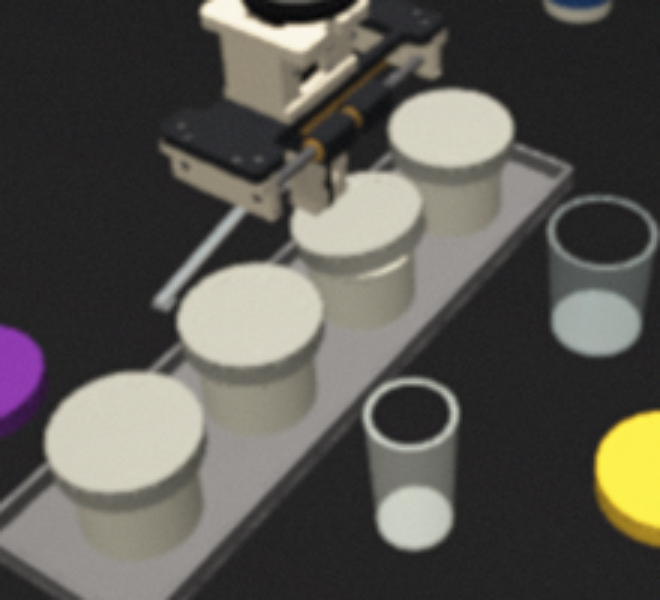

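The crop shows lid c tipped: its far edge, at about (385,265), is raised off the tub, and the rim stops it at 8 N. I'll lift off, let it fall level, and move over its middle (dx -3.05 cm).

Request:
servo_tool:
  targets:
    - {"dx": 0, "dy": 0, "dz": -0.5, "roll": 0}
    - {"dx": 0, "dy": 0, "dz": -1.0, "roll": 0}
    - {"dx": 0, "dy": 0, "dz": -1.0, "roll": 0}
    - {"dx": -1.5, "dy": 0, "dz": 0, "roll": 0}
    - {"dx": -1.55, "dy": 0, "dz": 0, "roll": 0}
    - {"dx": 0, "dy": 0, "dz": 0, "roll": 0}
    - {"dx": 0, "dy": 0, "dz": 0, "roll": 0}
    - {"dx": 0, "dy": 0, "dz": 0, "roll": 0}
    - {"dx": 0, "dy": 0, "dz": 0, "roll": 0}

```text
t: 7.37
position: [0.5265, 0.0485, 0.0988]
ee_rot: [-0.0, 0.05, 0.999, 0.0]
force: [-0.8, 0.4, -0.5]
opening: 0.0004
```

```bash
python3 tgt.py c 0; python3 - <<'E'
from h import *
a=env.grab_frame("scene")[:,:,::-1]; cv2.imwrite("pics/s3.png",cv2.resize(a[150:350,120:340],None,fx=3,fy=3))
E
```

```text
7.3667 [0.5265 0.0485 0.0988] [-0.83  0.4  -0.5 ] 0.00039858771443602325
move cm [-0.05  0.01  2.18] tool y [0.1   0.995 0.   ] z [-0.  0. -1.]
```

View pics/s3.png

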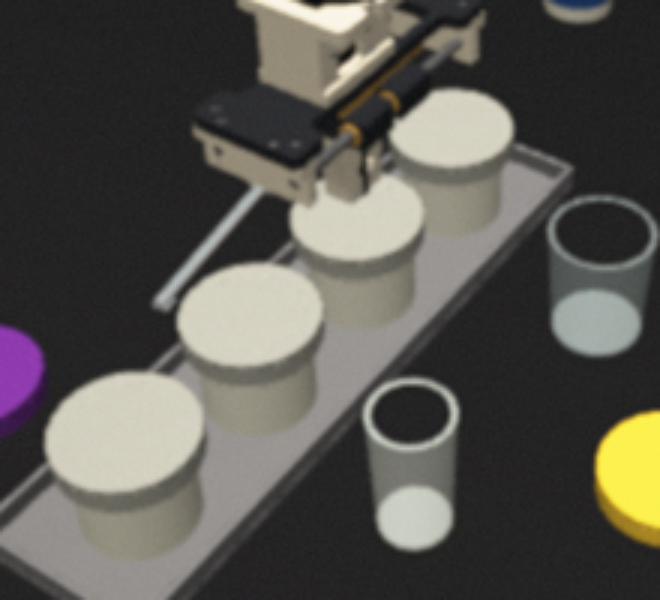

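Lid c has fallen back level, and the fingers are over its middle. I'll press down slowly.

Request:
servo_tool:
  targets:
    - {"dx": -0.05, "dy": 0, "dz": 1.0, "roll": 0}
    - {"dx": 0, "dy": 0, "dz": 0.7, "roll": 0}
    - {"dx": 0, "dy": 0, "dz": 0.3, "roll": 0}
    - {"dx": 0, "dy": 0, "dz": 0.1, "roll": 0}
    - {"dx": 0, "dy": 0, "dz": 0.1, "roll": 0}
    - {"dx": 0, "dy": 0, "dz": 0.1, "roll": 0}
    - {"dx": 0, "dy": 0, "dz": 0, "roll": 0}
    - {"dx": 0, "dy": 0, "dz": 0, "roll": 0}

```text
t: 8.08
position: [0.5267, 0.0482, 0.0755]
ee_rot: [-0.001, 0.05, 0.999, -0.0]
force: [-3.0, 0.4, 5.1]
opening: 0.0003
```

Request:
servo_tool:
  targets:
    - {"dx": 0, "dy": 0, "dz": 0.1, "roll": 0}
    - {"dx": 0, "dy": 0, "dz": 0.1, "roll": 0}
    - {"dx": 0, "dy": 0, "dz": 0.1, "roll": 0}
    - {"dx": 0, "dy": 0, "dz": 0, "roll": 0}
    - {"dx": 0, "dy": 0, "dz": 0, "roll": 0}

```text
t: 8.5
position: [0.5267, 0.0482, 0.0726]
ee_rot: [-0.001, 0.05, 0.999, -0.0]
force: [-4.7, -0.2, 6.6]
opening: 0.0005
```

Request:
servo_tool:
  targets:
    - {"dx": 0, "dy": 0, "dz": 0.05, "roll": 0}
    - {"dx": 0, "dy": 0, "dz": 0.05, "roll": 0}
    - {"dx": 0, "dy": 0, "dz": 0, "roll": 0}
    - {"dx": 0, "dy": 0, "dz": 0, "roll": 0}

```text
t: 8.83
position: [0.5267, 0.0482, 0.072]
ee_rot: [-0.001, 0.05, 0.999, -0.0]
force: [-5.5, 0.1, 11.4]
opening: 0.0001
```

```bash
python3 - <<'E'
from h import *
print(env.get_obs()["force"],env.get_obs()["position"])
a=env.grab_frame("scene")[:,:,::-1]; cv2.imwrite("pics/s4.png",cv2.resize(a[150:350,120:340],None,fx=3,fy=3))
E
```

```text
[-5.49631134  0.12700262 11.37271019] [0.52673064 0.0482139  0.07203373]
```

View pics/s4.png

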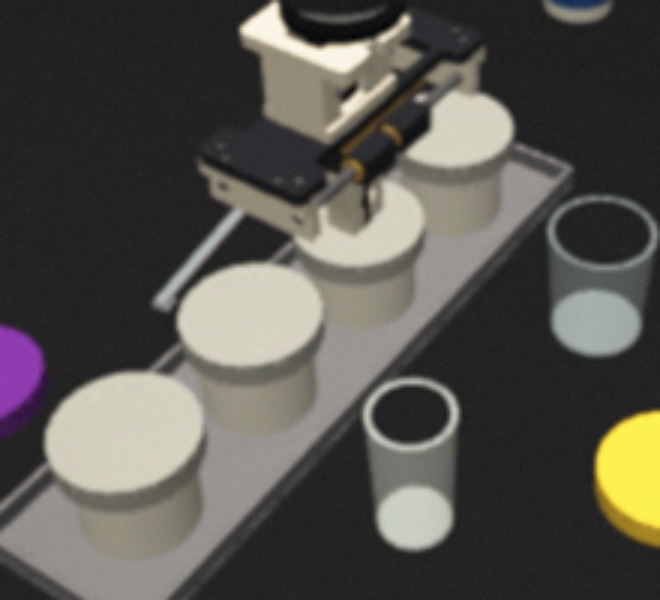

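Lid c is level and lower (front edge at about (360,270)). I'll press harder, to around 20-25 N, to confirm that it has bottomed out.

Request:
servo_tool:
  targets:
    - {"dx": 0, "dy": 0, "dz": 0.05, "roll": 0}
    - {"dx": 0, "dy": 0, "dz": 0.05, "roll": 0}
    - {"dx": 0, "dy": 0, "dz": 0, "roll": 0}
    - {"dx": 0, "dy": 0, "dz": 0, "roll": 0}
    - {"dx": 0, "dy": 0, "dz": 0, "roll": 0}

```text
t: 9.3
position: [0.5268, 0.0482, 0.0718]
ee_rot: [-0.0, 0.05, 0.999, -0.0]
force: [-8.8, 0.8, 19.5]
opening: 0.0003
```

Request:
servo_tool:
  targets:
    - {"dx": 0.03, "dy": 0, "dz": 0.05, "roll": 0}
    - {"dx": 0, "dy": 0, "dz": 0, "roll": 0}
    - {"dx": 0, "dy": 0, "dz": 0, "roll": 0}
    - {"dx": 0, "dy": 0, "dz": 0, "roll": 0}

```text
t: 9.63
position: [0.5268, 0.0482, 0.0718]
ee_rot: [-0.0, 0.05, 0.999, -0.0]
force: [-9.0, 0.3, 23.3]
opening: 0.0007
```

```bash
python3 - <<'E'
from h import *
o=env.get_obs();print(o["force"],o["position"])
a=env.grab_frame("scene")[:,:,::-1]; cv2.imwrite("pics/s5.png",cv2.resize(a[150:350,120:340],None,fx=3,fy=3))
E
```

```text
[-8.99116181  0.28041429 23.32060065] [0.52679476 0.04822467 0.07181907]
```

View pics/s5.png

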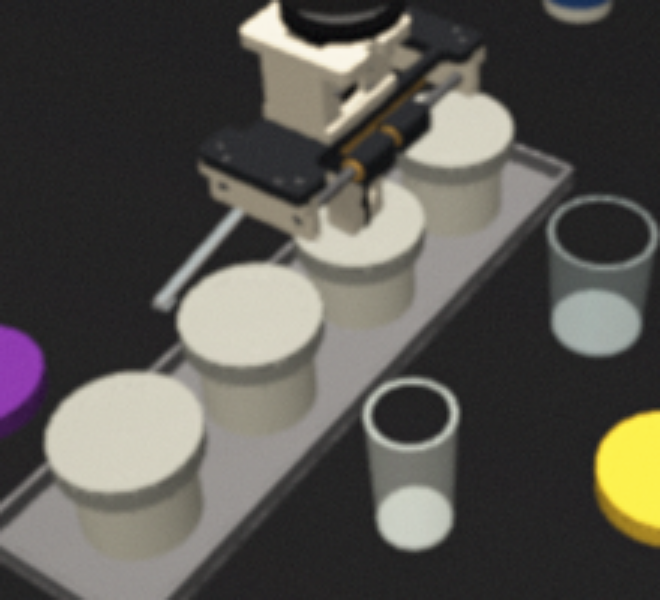

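Lid c is level and bottomed out: z stays at 71.8 mm while the force rises from 19.5 to 23.3 N. The other things in this crop look unmoved, so I'm handing in.

```bash
python3 -c "
from station import env
env.finish_job()
o=env.get_obs();print(o['t'],o['position'],o['force'])"
```

```text
the job is handed in; nothing more can be done
the job is handed in; nothing more can be done
```

The loose lid was **lid c**. It is now seated and level, and I handed the job in at about 9.7 s with the closed fingertips still pressing its middle.

- **Finding it:** I pressed the near edge of a, b and c in turn. Lids a and b held firm at 13 N and 9 N with no give. Lid c gave about 3 mm at low force, and the picture showed it tipped. I did not press d, since c had already rocked.
- **Seating it:** I let c fall back level, then pressed its middle until it had gone down about 5 mm. The last press raised the force from 19.5 to 23.3 N with the fingertips staying at 71.8 mm, so it is on its rim. The last picture shows it level.
- **What differed:** The stopper started giving at about 5–7 N vertical force, less than the 10–20 N stated. At the end there was also a steady 9 N sideways force on the fingertips, but they did not slip.
- **Not checked:** The last picture showed only part of the bottle and spoon. No move went near them, and the beaker and measuring cup were in view and looked unmoved.

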